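Tip the opened power adapter's parts flat into their outlines

TASK

The opened power adapter's copper-wrapped core and one black half of its case stand on end, each on its own mat. Tip each over where it stands by pushing it near the top with your fingertips, so that it falls flat onto its mat and lies wholly inside the rectangle outlined there, the case half with its hollow side up. Do not grasp, lift or carry anything, and leave the screwdriver, the tape and the bottle alone.

Things in the scene. Friction and masses are not known exactly. Their poses are not given: they have to be found in the camera images.
- core_corner0 (a point): corner of the core's broad +x face: lower while standing, on the -y side (own frame)
- core_corner1 (a point): corner of the core's broad +x face: lower while standing, on the +y side (own frame)
- core_corner2 (a point): corner of the core's broad +x face: upper while standing, on the +y side (own frame)
- core_corner3 (a point): corner of the core's broad +x face: upper while standing, on the -y side (own frame)
- core: the adapter's inner block: a solid brick in copper sheet with two pale green tape bands, grey ends. Stands loose on end: 110 mm tall (z), 48 wide (y), 30 thick (x), about 0.28 kg (0.22 to 0.36). Origin: centre of the end it stands on. +x points (within 4 degrees) towards its outline: it must tip that way; it topples once its top has moved about 30 mm
- core_center (a point): centre of the core's outer box, half-way up
- core_mat: fixed dark grey mat 212 x 118 x 3 mm under the core. Origin: centre of its underside, on the bench top (z = 0); x runs along its length, from the end where the core stands (about x = -75 mm) to the other; mats may lie at any yaw
- core_outline (a point): centre of the pale rectangle printed on the core_mat, on the mat's top; inside it measures 142 mm along the mat's x and 80 mm along y, with a line 4 mm wide round it. The core at first stands across its near short side
- cover_corner0 (a point): corner of the cover's broad +x face: lower while standing, on the -y side (own frame)
- cover_corner1 (a point): corner of the cover's broad +x face: lower while standing, on the +y side (own frame)
- cover_corner2 (a point): corner of the cover's broad +x face: upper while standing, on the +y side (own frame)
- cover_corner3 (a point): corner of the cover's broad +x face: upper while standing, on the -y side (own frame)
- cover: one half of the adapter's black plastic case: a shallow dish, 3 mm walls, hollow side facing -x, flat back +x. Stands loose on end: 120 mm tall (z), 58 wide (y), 18 thick (x), about 0.09 kg (0.07 to 0.12). Origin: centre of the end it stands on. +x points (within 4 degrees) towards its outline: it must tip that way; it topples once its top has moved about 18 mm
- cover_center (a point): centre of the cover's outer box, half-way up
- cover_mat: fixed dark grey mat 212 x 118 x 3 mm under the cover. Origin: centre of its underside, on the bench top (z = 0); x runs along its length, from the end where the cover stands (about x = -75 mm) to the other; mats may lie at any yaw
- cover_outline (a point): centre of the pale rectangle printed on the cover_mat, on the mat's top; inside it measures 152 mm along the mat's x and 90 mm along y, with a line 4 mm wide round it. The cover at first stands across its near short side
- screwdriver: bystander, to be left alone: screwdriver with a black handle lying between the mats, 170 mm long, along its x; origin under its middle
- tape_roll: bystander, to be left alone: roll of pale green tape lying flat, 54 mm across, 18 mm high; origin under its middle
- bottle: bystander, to be left alone: small white bottle, 36 mm across, 75 mm tall; origin under its middle
There are look-alikes about, which are no part of the job. What is shaped like the core but pink is not meant.

How it is judged:
By the outcome, as a careful person would: the job done as asked, in the order asked, and still so for the second after the job is handed in, with the robot touching nothing.
It also fails if it takes over 40 s, if anything falls off the work surface, if the arm or the gripper's body presses on something with over 40 N, if the wrist force passes 120 N, or if a joint passes its speed limit or range.

ROBOT

A 6-joint arm with a two-finger parallel gripper is mounted at the origin on the work surface. World frame = base frame: x ahead of the robot, y to its left, z up, the work surface at z = 0. Lengths are in m, angles in rad, forces in N, time in s.
With the tool pointing down it reaches from about 0.275 to 1 m from the base axis. Payload 8.4 kg.
Tool frame: the origin (TCP) lies on the centre line of the jaws, within the pads' length; the fingertips stand ahead of it and the grasp point (between the pads) lies 2 mm behind it (bot.tip_extent is the z of the fingertips in the tool frame, in m); z points along the fingers, y is the line along which they close (so a half turn about z gives the same grasp; the last joint's range is limited). The gripper opens to 85 mm and grips with 20 to 120 N. Pads are 22 mm wide; open, the fingers measure 114 mm over their backs; the gripper's body (76 mm by 85 mm) begins 54 mm behind the grasp point. The pads swing forward as they close: fully open they stand 13 mm farther back than shut.
Start: joints at [1.112, 0.353, 1.633, -0, 1.155, -0.002], TCP at [0.276, 0.561, 0.248] pointing down, gripper open.
Joint ranges: [-2.63, 2.63], [-0.92, 2.1], [0.06, 2.66], [-1.3, 4.44], [0, 2.69], [-3.02, 3.02]. Speed limits (rad/s): [2.22, 2.22, 2.79, 3.14, 3.14, 3.14].

INTERFACE

Orientations are given as a rotation vector (axis times angle).
In Python, from bench import sensors, cams, ticket, nets, bot gives the robot as it stands.
- The arm moves only by the tool servo_tool, never from a script. Its argument "plan" is one flat list of numbers, 7 for each row, row after row: the shift along the world's x, y, z each as a share of 50 cm, from -1 to 1, then the turn, a rotation vector about the world's x, y, z each as a share of 90 degrees, from -1 to 1, then the gripper command: -1 is shut, 1 is fully open, values between are in proportion. In form: [x, y, z, wx, wy, wz, grip, x, y, z, wx, wy, wz, grip, ...]. A call has 1 to 12 rows; each row is the pose to reach, as a shift and turn from the pose commanded when the call began; what a row does not reach only later rows make up. A row lasts 1/8 s, in which the tool goes at most 62.5 mm and 10.7 degrees, less where a joint would pass 70% of its speed; a pose out of reach is approached as far as the arm can. A call with a number of a shift or a turn outside -1 to 1 is refused whole. A call with a gripper value outside its range is refused whole. The fingers move at their own pace and stop on an object; "force" is the grip in N (left out, the last holds). Time passes only in rows, so rows that repeat a pose let the fingers close. It gives the time, the measured TCP pose, the force, the opening and the grip force at its end, in the units of the state.
- sensors.state(): the state, without advancing time (a new reading comes with each control period).
- cams.grab_frame(name): name is "scene" or "top" or "wrist"; returns a dict with "pixels" (384x512x3 uint8, red, green, blue), "z_map" (384x512 float32, m along the optical axis (not along the pixel's ray), 0 where there is no reading), "mtx" (3x3 intrinsics, pixels), "dist_coeffs" ([k1, k2, p1, p2, k3] as OpenCV has them; the pictures are not rectified), "R" (3x3) and "t" (3): a world point X has camera coordinates R X + t. Camera axes: x right, y down, z forward; pixel columns grow to the right and rows downward; lengths in m; the calibration is good to about 2 mm. A picture is of the moment at which its call begins.
- ticket.close_job(): hands the job in; it is judged then, once.
Trained networks look in a picture, given as the dict that the camera call returned (one of the last four; its "shot" number tells which), for a name from the list of things; names that differ only in an ending like _2 or _b are one class to them, and where a whole thing is asked for, a point or a joint stands for the part that bears it (a point fixed in the world has none). Each returns a list of dicts, best first, with "conf" (0 to 1); they miss things now and then, are a little off and sometimes report something else, mostly with a low value. They report only what shows in the picture. A call takes as long as a camera call. They do not tell look-alikes from the thing itself.
- nets.search_frame(picture, label): "bbox" ([centre column, centre row, width, height] in pixels, round what is visible of it).
- nets.outline_of(picture, label): "mask" (384x512 bool, what is visible of it) and "bbox" ([centre column, centre row, width, height] in pixels, round what is visible of it).
The state is a dict: "clock": time; "joint_pos": joint angles; "qd": joint speeds; "joint_torque": joint torques, N m; "eef_pos": TCP position; "orientation": TCP orientation; "ft_force": force on the tool from outside, world axes, zero at the start; "ft_torque": the same for the moment, N m; "gripper_width": finger opening in m; "finger_force": force on a finger pad.
Only numpy, scipy, OpenCV 4.12 (cv2) and the standard library are available. Lean on these libraries where they do the work, as an engineer would, in place of code of your own. Each camera call takes 0.05 s, during which the arm holds its last target. There are 200 camera calls.

## Working session

There is one attempt and no reset: what is moved stays moved. The work goes in short steps, Python scripts to look and compute and a tool call to move; the robot and the scene stay as the last step left them, time stands still between calls to the robot, and variables do not carry over. Pictures are saved under pics/ and viewed, at most 10 in all, crops included, and the job is handed in when it is done.

Besides the shell and the picture viewer there is one more tool, called as name(argument=value, ...) on one line, values as JSON. servo_tool: Moves the arm, as the interface text tells. Shift numbers are shares of 50 cm and turn numbers shares of 90 degrees, none past 1 either way. Its arguments: {"type":"object","properties":{"plan":{"type":"array","items":{"type":"number","minimum":-1,"maximum":1}},"force":{"type":"number"}},"required":["plan"]}

```bash
mkdir -p pics; cat > h.py <<'E'
import numpy as np, cv2
from bench import sensors, cams, ticket, nets, bot
def world(p, mask):
    v,u=np.nonzero(mask & (p["z_map"]>0)); z=p["z_map"][v,u]
    n=cv2.undistortPoints(np.c_[u,v].astype(float)[:,None],np.array(p["mtx"]),np.array(p["dist_coeffs"]))[:,0]
    return (np.c_[n*z[:,None],z]-p["t"])@np.array(p["R"])
E
python3 - <<'E'
from h import *
s=sensors.state(); print(s["eef_pos"],s["orientation"],bot.tip_extent)
a=[]
for c in ("scene","top"):
    p=cams.grab_frame(c); a.append(p["pixels"])
    for l in ("core","cover","core_mat","cover_mat","screwdriver","tape_roll","bottle"):
        for r in nets.outline_of(p,l)[:3]:
            w=world(p,r["mask"]); print(c,l,round(r["conf"],2),np.round(r["bbox"]),*[np.round(np.percentile(w,q,axis=0),3) for q in(3,50,97)] if len(w) else "")
    cv2.imwrite(f"pics/{c}.png",p["pixels"][:,:,::-1])
E
```

```text
[0.27547447 0.56051224 0.2475538 ] [-7.11248645e-01 -3.05969800e+00  2.09671956e-03] 0.017
scene core 0.79 [356. 168.  37.  40.] [0.652 0.159 0.008] [0.679 0.174 0.078] [0.703 0.194 0.112]
scene core 0.76 [318. 122.  30.  48.] [0.522 0.226 0.005] [0.556 0.239 0.075] [0.577 0.264 0.114]
scene cover 0.67 [214. 225.  37.  44.] [ 0.522 -0.115  0.009] [ 0.55  -0.101  0.088] [ 0.574 -0.08   0.124]
scene core_mat 0.94 [286. 151.  97.  59.] [0.436 0.082 0.002] [0.509 0.167 0.004] [0.593 0.254 0.006]
scene core_mat 0.7 [318. 121.  29.  51.] [0.524 0.226 0.009] [0.557 0.239 0.075] [0.577 0.259 0.114]
scene cover_mat 0.59 [206. 286.  98. 118.] [ 0.514 -0.265  0.001] [ 0.585 -0.185  0.003] [ 0.651 -0.069  0.006]
scene screwdriver 0.69 [253. 210.  66.  49.] [ 0.483 -0.017  0.001] [ 0.527 -0.009  0.022] [0.631 0.008 0.027]
scene tape_roll 0.58 [186. 175.  26.  26.] [ 0.353 -0.052 -0.   ] [ 0.385 -0.028  0.017] [ 0.412 -0.005  0.02 ]
scene bottle 0.96 [329. 254.  26.  25.] [ 0.721 -0.015  0.007] [ 0.737 -0.007  0.049] [0.752 0.01  0.076]
scene bottle 0.21 [316. 119.  28.  48.] [0.524 0.226 0.007] [
[... 281 characters left out ...]
1  0.002] [ 0.545 -0.096  0.121] [ 0.571 -0.081  0.125]
top core_mat 0.96 [180. 219.  92.  80.] [ 0.435  0.083 -0.001] [0.509 0.171 0.002] [0.593 0.267 0.006]
top cover_mat 0.64 [319. 197.  94.  71.] [ 0.505 -0.262 -0.001] [ 0.582 -0.173  0.002] [ 0.649 -0.068  0.006]
top screwdriver 0.93 [256. 202.  14.  68.] [ 0.48  -0.018  0.012] [ 0.524 -0.007  0.022] [0.623 0.007 0.027]
top screwdriver 0.63 [295. 206.  21.  25.] [ 0.52  -0.114  0.003] [ 0.544 -0.097  0.121] [ 0.569 -0.082  0.125]
top tape_roll 0.61 [264. 271.  20.  23.] [ 0.366 -0.052 -0.002] [ 0.391 -0.028  0.016] [ 0.413 -0.003  0.02 ]
top bottle 0.53 [253. 129.  13.  17.] [ 0.72  -0.015  0.012] [0.73  0.002 0.05 ] [0.749 0.017 0.077]
```

View pics/scene.png

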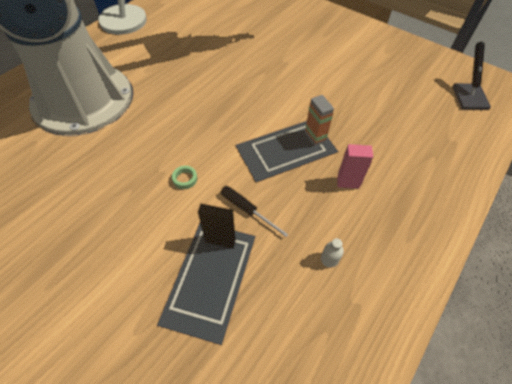

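View pics/top.png

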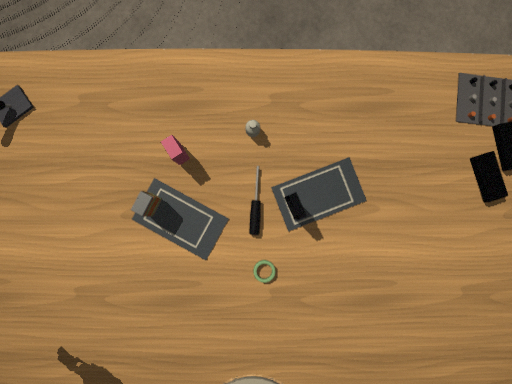

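```bash
python3 - <<'E'
from h import *
from scipy.spatial.transform import Rotation as Ro
s=sensors.state(); M=Ro.from_rotvec(s["orientation"]).as_matrix(); print("tool x yaw",np.degrees(np.arctan2(M[1,0],M[0,0])))
p=cams.grab_frame("top")
allw=world(p,p["z_map"]>0)
for l,near in (("core",(.549,.243)),("cover",(.545,-.097))):
    near=np.array(near)
    r=nets.outline_of(p,l+"_mat")[0]; w=world(p,r["mask"]); w=w[(w[:,2]<.03)]
    R=cv2.minAreaRect(w[:,:2].astype(np.float32)*1000); print(l,"mat",R)
    h=.113 if l=="core" else .123
    t=allw[(np.hypot(*(allw[:,:2]-near).T)<.06)&(abs(allw[:,2]-h)<.006)]
    T=cv2.minAreaRect(t[:,:2].astype(np.float32)*1000); print("top",T,len(t),np.median(t,0))
    c=np.array(R[0])/1000; d=c-np.array(T[0])/1000; print("dir top->mat centre",np.degrees(np.arctan2(d[1],d[0])),np.linalg.norm(d))
    b=cv2.boxPoints(R); e=[b[1]-b[0],b[2]-b[1]]; e=max(e,key=np.linalg.norm); e=e*np.sign(e@d); print("mat yaw",np.degrees(np.arctan2(e[1],e[0])))
E
```

```text
tool x yaw 153.82908614265116
core mat ((513.8134765625, 180.6608123779297), (215.29006958007812, 121.14496612548828), 62.01576614379883)
top ((549.9628295898438, 249.04364013671875), (30.82208824157715, 47.84894561767578), 64.67485809326172) 290 [0.55086563 0.24839011 0.11216454]
dir top->mat centre -117.86236456814346 0.07734976959619042
mat yaw -117.98422276194319
cover mat ((577.2009887695312, -165.92674255371094), (123.0565414428711, 215.3052520751953), 21.817197799682617)
top ((545.9530639648438, -97.43730163574219), (57.99726867675781, 18.287511825561523), 24.069795608520508) 222 [ 0.54583937 -0.09810764  0.12243109]
dir top->mat centre -65.47542204638013 0.07528104888918151
mat yaw -68.18279960091796
```

servo_tool(plan=[0.596, -0.524, 0, 0, 0, 0.01, -1, 0.596, -0.524, 0, 0, 0, 0.01, -1, 0.596, -0.524, 0, 0, 0, 0.01, -1, 0.596, -0.524, 0, 0, 0, 0.01, -1, 0.596, -0.524, 0, 0, 0, 0.01, -1, 0.596, -0.524, 0, 0, 0, 0.01, -1, 0.596, -0.524, 0, 0, 0, 0.01, -1, 0.596, -0.524, 0, 0, 0, 0.01, -1, 0.596, -0.524, 0, 0, 0, 0.01, -1])

```text
clock: 2.08
eef_pos: [0.5727, 0.2998, 0.2481]
orientation: [-0.686, -3.065, -0.0]
ft_force: [0.8, 0.4, -0.8]
gripper_width: 0.0001
finger_force: 0.0
```

```bash
python3 - <<'E'
from h import *
s=sensors.state(); print(s["clock"],s["eef_pos"],s["orientation"],bot.tip_extent,s["gripper_width"],s["ft_force"])
p=cams.grab_frame("wrist"); w=world(p,p["z_map"]>0)
t=w[(np.hypot(w[:,0]-.55,w[:,1]-.249)<.06)&(abs(w[:,2]-.113)<.005)]
print(len(t), cv2.minAreaRect(t[:,:2].astype(np.float32)*1000) if len(t) else "")
cv2.imwrite("pics/w1.png",p["pixels"][:,:,::-1])
E
```

```text
2.075 [0.5726609  0.29983575 0.24814953] [-6.86148027e-01 -3.06488655e+00 -4.55392244e-05] 0.017 0.00010529241607960218 [ 0.77260007  0.37137101 -0.82064877]
1743 ((547.5227661132812, 248.06857299804688), (29.805065155029297, 47.655662536621094), 62.37009811401367)
```

View pics/w1.png

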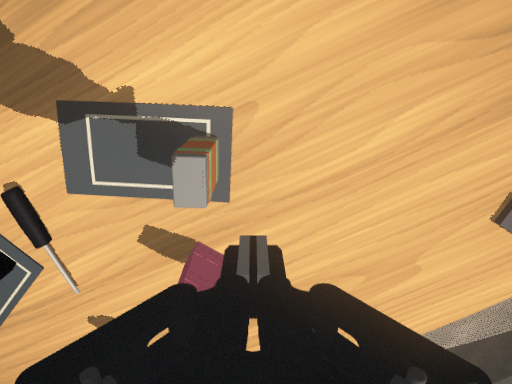

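servo_tool(plan=[0, 0, -0.1, 0, 0, -0.02, -1, 0, 0, -0.2, 0, 0, -0.02, -1, 0, 0, -0.266, 0, 0, -0.02, -1, 0, 0, -0.266, 0, 0, -0.02, -1, -0.01, -0.02, -0.266, 0, 0, -0.02, -1, -0.02, -0.039, -0.266, 0, 0, -0.02, -1, -0.02, -0.039, -0.266, 0, 0, -0.02, -1])

```text
clock: 3.0
eef_pos: [0.5637, 0.2787, 0.1167]
orientation: [0.736, 3.053, 0.001]
ft_force: [0.1, 0.1, -0.3]
gripper_width: 0.0003
finger_force: 0.0
```

servo_tool(plan=[-0.0036, -0.0071, 0, 0, 0, 0, -1, -0.0073, -0.0143, 0, 0, 0, 0, -1, -0.0109, -0.0214, 0, 0, 0, 0, -1, -0.0145, -0.0285, 0, 0, 0, 0, -1, -0.018, -0.0356, 0, 0, 0, 0, -1])

```text
clock: 3.62
eef_pos: [0.5545, 0.2614, 0.1152]
orientation: [-0.735, -3.054, 0.0]
ft_force: [-0.5, 0.5, -0.4]
gripper_width: 0.0001
finger_force: 0.1
```

```bash
cat > m.py <<'E'
from h import *
import sys
x,y,h=map(float,sys.argv[1:4])
p=cams.grab_frame("wrist"); w=world(p,p["z_map"]>0)
t=w[(np.hypot(w[:,0]-x,w[:,1]-y)<.06)&(abs(w[:,2]-h)<.006)]
print(len(t), cv2.minAreaRect(t[:,:2].astype(np.float32)*1000) if len(t) else "", sensors.state()["ft_force"])
cv2.imwrite(f"pics/{sys.argv[4]}.png",p["pixels"][:,:,::-1])
E
python3 m.py .548 .248 .113 w2
```

```text
5015 ((541.5744018554688, 249.6575164794922), (57.704376220703125, 37.517822265625), 63.21406173706055) [ 0.34117017 -1.37112902  0.1473846 ]
```

View pics/w2.png

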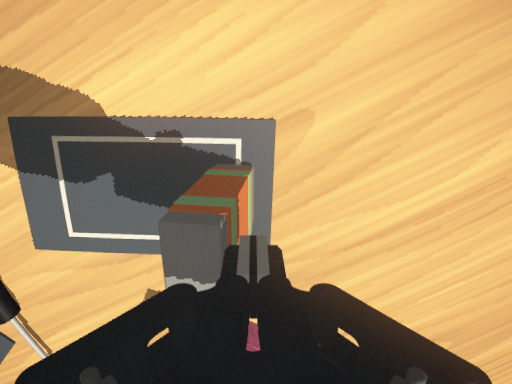

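servo_tool(plan=[-0.0036, -0.0071, 0, 0, 0, 0, -1, -0.0073, -0.0143, 0, 0, 0, 0, -1, -0.0109, -0.0214, 0, 0, 0, 0, -1, -0.0145, -0.0285, 0, 0, 0, 0, -1, -0.018, -0.0356, 0, 0, 0, 0, -1, -0.022, -0.0428, 0, 0, 0, 0, -1, -0.0255, -0.05, 0, 0, 0, 0, -1, -0.029, -0.057, 0, 0, 0, 0, -1, -0.029, -0.057, 0, 0, 0, 0, -1])

```text
clock: 4.8
eef_pos: [0.54, 0.2329, 0.1153]
orientation: [-0.736, -3.054, 0.0]
ft_force: [-0.1, 0.2, 0.3]
gripper_width: 0.0001
finger_force: 0.0
```

```bash
python3 m.py .548 .248 .113 w3
```

```text
741 ((530.2642211914062, 236.47415161132812), (27.40028953552246, 5.997907638549805), 62.9882926940918) [0.82106259 0.67352783 0.13986485]
```

View pics/w3.png

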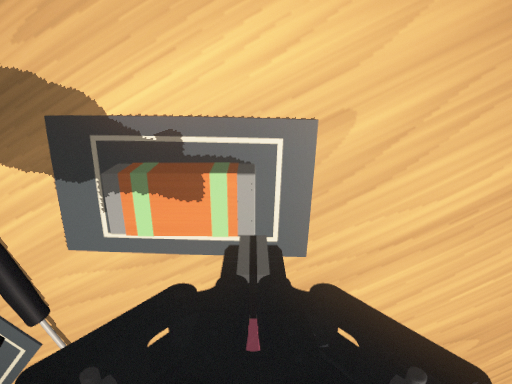

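servo_tool(plan=[0.005, 0.01, 0.1, 0, 0, 0, -1, 0.005, 0.01, 0.19, 0, 0, 0, -1, -0.026, -0.575, 0.19, 0, 0, -0.433, -1, -0.026, -0.575, 0.19, 0, 0, -0.433, -1, -0.026, -0.575, 0.19, 0, 0, -0.433, -1, -0.026, -0.575, 0.19, 0, 0, -0.433, -1, -0.026, -0.575, 0.19, 0, 0, -0.433, -1, -0.026, -0.575, 0.19, 0, 0, -0.433, -1, -0.026, -0.575, 0.19, 0, 0, -0.433, -1, -0.026, -0.575, 0.19, 0, 0, -0.433, -1])

```text
clock: 6.1
eef_pos: [0.5273, -0.0533, 0.2102]
orientation: [-1.71, -2.635, -0.0]
ft_force: [0.1, 1.2, -0.2]
gripper_width: 0.0001
finger_force: 0.0
```

```bash
python3 m.py .546 -.0975 .123 w4; cat > chk.py <<'E'
from h import *
import sys
l,x,y,h=sys.argv[1],*map(float,sys.argv[2:5])
p=cams.grab_frame("top"); w=world(p,p["z_map"]>0)
t=w[(np.hypot(w[:,0]-x,w[:,1]-y)<.12)&(w[:,2]>h)]
print("obj",cv2.minAreaRect(t[:,:2].astype(np.float32)*1000),np.percentile(t[:,2],[5,50,95]))
px=p["pixels"].astype(int); 
m=(px.min(2)>120)&((px.max(2)-px.min(2))<45)&(p["z_map"]>0)
q=world(p,m); q=q[(np.hypot(q[:,0]-x,q[:,1]-y)<.11)&(q[:,2]<.008)]
R=cv2.minAreaRect(q[:,:2].astype(np.float32)*1000); print("line",R,len(q))
c=cv2.boxPoints(R); o=cv2.boxPoints(cv2.minAreaRect(t[:,:2].astype(np.float32)*1000))
print("margin to line outer, mm",[round(cv2.pointPolygonTest(c,tuple(map(float,k)),True),1) for k in o])
u,v=[int(a) for a in (180,219)] if l=="core" else (319,197)
cv2.imwrite(f"pics/chk_{l}.png",cv2.resize(p["pixels"][v-55:v+55,u-70:u+70,::-1],None,fx=5,fy=5))
E
python3 chk.py core .514 .181 .02
```

```text
364 ((542.888427734375, -97.32521057128906), (58.353065490722656, 19.15555763244629), 24.771595001220703) [-0.41997691 -0.98806753 -0.00893544]
obj ((517.5924072265625, 185.39431762695312), (111.75941467285156, 49.472564697265625), 62.83121871948242) [0.02915467 0.03251968 0.03519954]
line ((517.6266479492188, 185.94871520996094), (149.9923553466797, 87.31243133544922), 61.26277160644531) 218
margin to line outer, mm [18.0, 17.2, 19.0, 17.6]
```

View pics/chk_core.png

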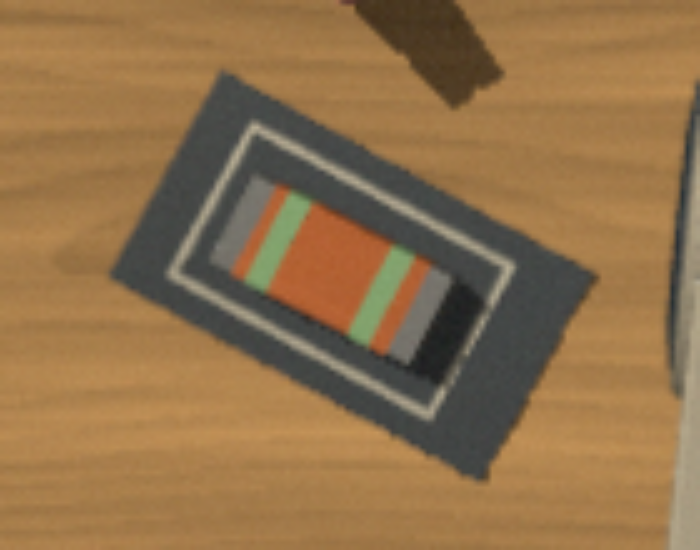

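servo_tool(plan=[-0.005, -0.002, -0.1, 0, 0, 0, -1, -0.005, -0.002, -0.17, 0, 0, 0, -1, -0.005, -0.002, -0.17, 0, 0, 0, -1, 0.003, -0.02, -0.17, 0, 0, 0, -1, 0.01, -0.035, -0.17, 0, 0, 0, -1, 0.01, -0.035, -0.17, 0, 0, 0, -1])

```text
clock: 6.95
eef_pos: [0.5334, -0.0727, 0.1265]
orientation: [1.712, 2.632, 0.002]
ft_force: [0.1, -0.3, -0.1]
gripper_width: -0.0002
finger_force: 0.0
```

servo_tool(plan=[0.0025, -0.0055, 0, 0, 0, 0, -1, 0.005, -0.011, 0, 0, 0, 0, -1, 0.0075, -0.0165, 0, 0, 0, 0, -1, 0.01, -0.022, 0, 0, 0, 0, -1, 0.0125, -0.0275, 0, 0, 0, 0, -1, 0.015, -0.033, 0, 0, 0, 0, -1, 0.0175, -0.0385, 0, 0, 0, 0, -1, 0.02, -0.044, 0, 0, 0, 0, -1, 0.0225, -0.0495, 0, 0, 0, 0, -1, 0.025, -0.055, 0, 0, 0, 0, -1, 0.025, -0.055, 0, 0, 0, 0, -1])

```text
clock: 8.32
eef_pos: [0.5448, -0.0996, 0.1253]
orientation: [1.712, 2.634, 0.0]
ft_force: [0.1, 0.4, 0.5]
gripper_width: -0.0
finger_force: 0.0
```

```bash
python3 m.py .546 -.0975 .123 w5; python3 chk.py cover .577 -.166 .01
```

```text
737 ((539.3984375, -91.74846649169922), (27.210718154907227, 5.880796432495117), 23.98843765258789) [ 0.05190673 -0.49854023 -0.33322725]
obj ((530.8058471679688, -96.98074340820312), (121.17381286621094, 123.18455505371094), 79.4100112915039) [0.46671585 0.49209125 0.55743455]
line ((643.147705078125, -207.93231201171875), (24.608980178833008, 12.03414535522461), 77.28331756591797) 19
margin to line outer, mm [-187.5, -65.5, -150.6, -231.4]
```

View pics/w5.png

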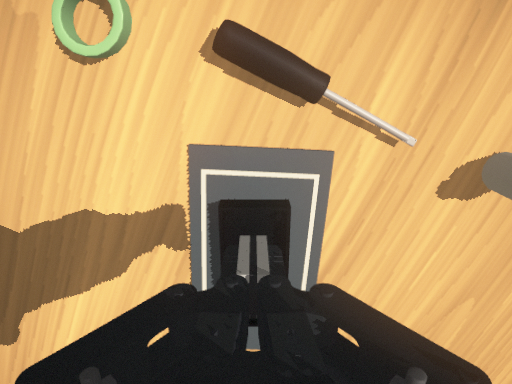

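The wrist view shows the cover down inside its outline: its near end is at row ~200, between the lines at columns 203 and 318. I'll retreat and check it from the top camera.

servo_tool(plan=[0, 0, 0.12, 0, 0, 0, -1, 0, 0, 0.25, 0, 0, 0, -1, -0.1, 0.1, 0.3, 0, 0, 0, -1, -0.2, 0.2, 0.3, 0, 0, 0, -1, -0.3, 0.3, 0.3, 0, 0, 0, -1, -0.3, 0.4, 0.3, 0, 0, 0, -1, -0.3, 0.5, 0.3, 0, 0, 0, -1, -0.3, 0.6, 0.3, 0, 0, 0, -1, -0.3, 0.6, 0.3, 0, 0, 0, -1])

```text
clock: 9.55
eef_pos: [0.3943, 0.2035, 0.2754]
orientation: [-1.706, -2.638, -0.001]
ft_force: [-0.0, -0.6, -0.7]
gripper_width: -0.0003
finger_force: 0.0
```

```bash
python3 chk.py cover .577 -.166 .009
```

```text
obj ((575.4237670898438, -163.48587036132812), (58.164703369140625, 118.71183776855469), 23.994159698486328) [0.00970302 0.01912318 0.02306709]
line ((575.6171875, -159.2808074951172), (97.92332458496094, 160.43873596191406), 21.250873565673828) 292
margin to line outer, mm [15.4, 15.7, 18.5, 23.4]
```

View pics/chk_cover.png

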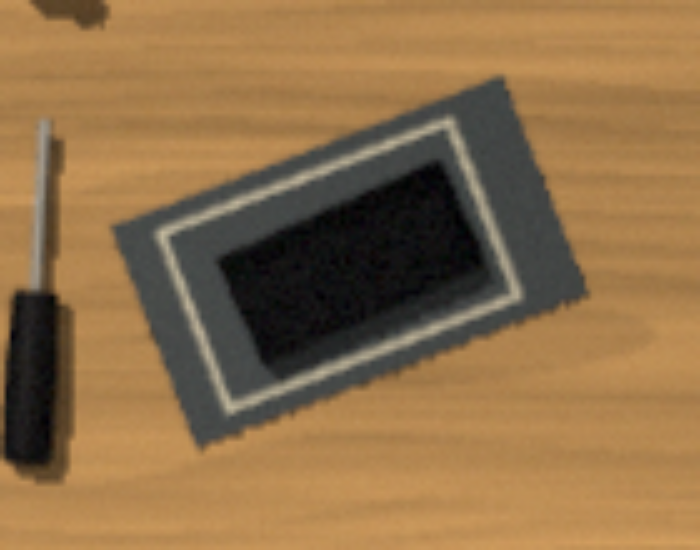

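The top view shows the cover well inside its outline, with at least 11 mm to the inner edge and the hollow side up. The core measured the same way, with about 13 mm to spare.

```bash
python3 -c "
from bench import ticket; print(ticket.close_job())"
```

```text
the job is handed in; nothing more can be done
None
```

I tipped the core and then the cover over; both lie flat wholly inside their outlines (at least 11 mm to spare), the cover hollow side up, and the job was handed in at about 10 s with nothing else touched.

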